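# Clear the bench: sort markers, wheel and offcuts

## Robot

A 6-joint arm with a two-finger parallel gripper is mounted at the origin on the work surface; the furniture and walls round the work are solid. World frame = base frame: x ahead of the robot, y to its left, z up, the work surface at z = 0. Lengths are in m, angles in degrees, forces in N, time in s.
With the tool pointing down it reaches from about 0.325 to 0.775 m from the base axis. Payload 5.5 kg.
Tool frame: the origin (TCP) lies at the centre of the arm's flange, where the gripper is bolted on; the fingertips stand 182 mm ahead of it and the grasp point (between the pads) lies 163 mm ahead of it; z points along the fingers, y is the line along which they close (so a half turn about z gives the same grasp; the last joint's range is limited). The gripper opens to 88 mm and grips with 3 to 60 N. Pads are 20 mm wide; open, the fingers measure 115 mm over their backs; the gripper's body (75 mm by 178 mm) begins 61 mm behind the grasp point.
Start: joints at [61.438, 5.22, 70.514, -0, 104.267, -3.249], TCP at [0.257, 0.542, 0.405] pointing down, gripper open.
Joint ranges: [-164.24, 164.24], [-49.07, 125.15], [9.68, 141.18], [-86.29, 266.29], [3.28, 154.24], [-151.56, 151.56]. Speed limits (degrees/s): [147.25, 147.25, 172.46, 180, 180, 180].

## Interface

Orientations are given as [roll, pitch, yaw] about the fixed x, y, z axes, in that order (R = Rz(yaw) Ry(pitch) Rx(roll)).
In Python, from station import r gives the robot as it stands. The module is installed in compiled form; this text tells all that it offers. Calls block until the motion is done:
- r.reach(position, orientation): joint-space move of the TCP to a pose.
- r.servo_line(position, rotation=None, speed=0.15): straight line of the TCP; rotation=None keeps the orientation; speed is the mean speed in m/s.
- r.move_joints(angles): joint-space move.
- r.let_go() and r.grab(squeeze=None): open the fingers fully, or close them until they stop; squeeze is the grip in N (None keeps the last).
- r.wait(seconds).
- r.inverse_kinematics(position, orientation): joint angles nearest the present ones, or None.
- r.sense(): the state.
- r.snapshot(name): name is "scene" or "top"; returns a dict with "frame" (384x512x3 uint8, red, green, blue), "fx", "fy", "cx", "cy" (pixels), "R" (3x3) and "t" (3): a world point X has camera coordinates R X + t. Camera axes: x right, y down, z forward; pixel columns grow to the right and rows downward; lengths in m; the calibration is good to about 2 mm. A picture is of the moment at which its call begins. There is no depth.
A pose or a line that the arm cannot do raises r.IKError and nothing moves.
- r.hand_in(): hands the job in; it is judged then, once.
The state is a dict: "clock": time; "joints": joint angles; "joint_vel": joint speeds; "joint_torque": joint torques, N m; "tcp_pos": TCP position; "orientation": TCP orientation; "contact_force": force on the tool from outside, world axes, zero at the start; "torque": the same for the moment, N m; "opening": finger opening in m; "gripper_force": force on a finger pad.
Only numpy, scipy, OpenCV 4.12 (cv2) and the standard library are available. Lean on these libraries where they do the work, as an engineer would, in place of code of your own. Each camera call takes 0.05 s, during which the arm holds its last target. There are 200 camera calls.

## Task

Sort the loose things on the bench: lay the orange wheel flat in the yellow bin, and each marker in the groove of its own colour on the white rest, resting in both notches and centred between them (the black-and-white one belongs over the black strip). Stack the two wood offcuts lengthwise in the middle of the blue tray, the wide flat one at the bottom and the thick narrow one centred squarely on top of it. Leave the green-lidded wax tin where it stands.

Things in the scene. Friction and masses are not known exactly. Their poses are not given: they have to be found in the camera images.
- marker_black_centre (a point): black-and-white marker lying on the bench, 137 mm long, 17 mm across; point at its centre, 8 mm above its underside; y along its length, z up at the start
- marker_red_centre (a point): red marker lying on the bench, 130 mm long, 15 mm across; point at its centre, 7.5 mm above its underside; y along its length, z up at the start
- offcut_flat_centre (a point): wide, flat wood offcut, 58 (x) x 100 (y, its length) x 21 mm (z); point at its centre, half-way up
- offcut_thick_centre (a point): narrow, thick wood offcut, 44 (x) x 130 (y, its length) x 32 mm (z); point at its centre, half-way up
- wheel_centre (a point): orange urethane deck wheel lying on its side face, 52 mm in diameter, 33 mm high; point at its centre, half-way up; z along its axle, up
- wax_tin_centre (a point): round wax tin with green lid, 70 mm in diameter, 24 mm high, to be left alone; point at its centre
- tray_floor (a point): middle of the inner floor of the fixed blue tray, 4 mm above the bench; inside the tray is 116 mm (x) by 148 mm (y, its length), its walls are 4 mm thick and rise 22 mm above this floor; z up
- bin_floor (a point): middle of the inner floor of the fixed square yellow bin, 4 mm above the bench; inside the bin is 112 x 112 mm, its walls are 4 mm thick and rise 28 mm above this floor; z up
- groove_red (a point): groove for the red marker on the fixed white rest (96 x 124 mm): two V notches in line, 80 mm apart, over a red strip; point where the red marker's centre comes to lie, 30.5 mm above the bench, midway between the notches; x along the groove, z up. Notches 90 degrees, mouth 37 mm wide, upper edges 39 mm above the bench; between them free down to the base plate 5 mm above the bench
- groove_black (a point): the groove for the black-and-white marker on the same rest, parallel to the red one and 64 mm from it, over a black strip; the point is where this marker's centre comes to lie (31.5 mm above the bench), midway between its notches; x runs along the groove, z up; notches as for the red groove

How it is judged:
By the outcome, as a careful person would: the job done as asked, in the order asked, and still so for the second after the job is handed in, with the robot touching nothing.
It also fails if it takes over 136 s, if anything falls off the work surface, if the arm or the gripper's body presses on something with over 40 N, if the wrist force passes 120 N, or if a joint passes its speed limit or range.

## Working session

There is one attempt and no reset: what is moved stays moved. The work goes in short steps, each a Python script; the robot and the scene stay as the last script left them, time stands still between calls to the robot, and variables do not carry over. Pictures are saved under pics/ and viewed, at most 14 in all, crops included, and the job is handed in when it is done.

```bash
mkdir -p pics; cat > h.py <<'E'
from station import r
import numpy as np, cv2, pickle
def snap(n,f):
    s=r.snapshot(n); pickle.dump(s,open(f'pics/{f}.pkl','wb'))
    cv2.imwrite(f'pics/{f}.png',cv2.resize(s['frame'][:,:,::-1],(800,600),interpolation=cv2.INTER_CUBIC)); return s
def load(f): return pickle.load(open(f'pics/{f}.pkl','rb'))
def cam(s): return -np.array(s['R']).T@np.array(s['t'])
def ray(s,u,v):
    d=np.array(s['R']).T@np.array([(u-s['cx'])/s['fx'],(v-s['cy'])/s['fy'],1]); return d
def at(s,u,v,z):
    c=cam(s); d=ray(s,u,v); return c+d*(z-c[2])/d[2]
def proj(s,X):
    p=np.array(s['R'])@np.array(X)+np.array(s['t']); return np.array([s['fx']*p[0]/p[2]+s['cx'],s['fy']*p[1]/p[2]+s['cy']])
def tri(obs):
    A=np.zeros((3,3));b=np.zeros(3)
    for s,u,v in obs:
        d=ray(s,u,v);d/=np.linalg.norm(d);P=np.eye(3)-np.outer(d,d);A+=P;b+=P@cam(s)
    return np.linalg.solve(A,b)
E
python3 - <<'E'
from h import *
for n in('scene','top'):
    s=snap(n,n+'0'); print(n,cam(s).round(3),np.array(s['R']).round(2).tolist(),s['fx'],s['cx'],s['cy'])
st=r.sense(); print(st['clock'],st['tcp_pos'],st['orientation'],st['opening'])
E
```

```text
scene [ 0.032 -0.884  0.696] [[0.89, -0.45, -0.01], [-0.23, -0.44, -0.87], [0.39, 0.77, -0.5]] 392.20930901668527 260.216072475418 198.81144955379057
top [0.393 0.051 1.021] [[0.02, -1.0, -0.03], [-1.0, -0.01, -0.09], [0.09, 0.03, -1.0]] 366.53224997020266 246.63254231550678 191.96989683504714
0.1 [0.25657271 0.54243104 0.40364369] [-1.79902104e+02 -4.14436701e-03  1.54688749e+02] 0.08736097272512702
```

View pics/scene0.png

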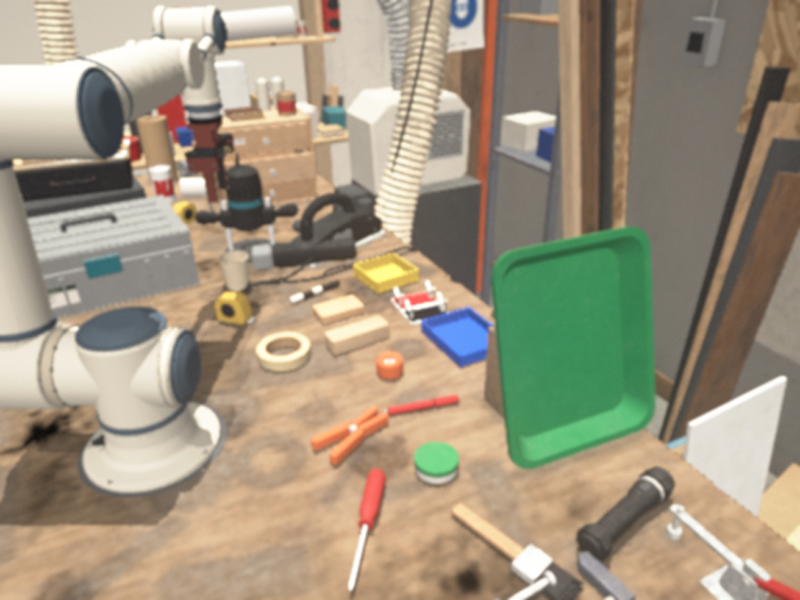

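View pics/top0.png

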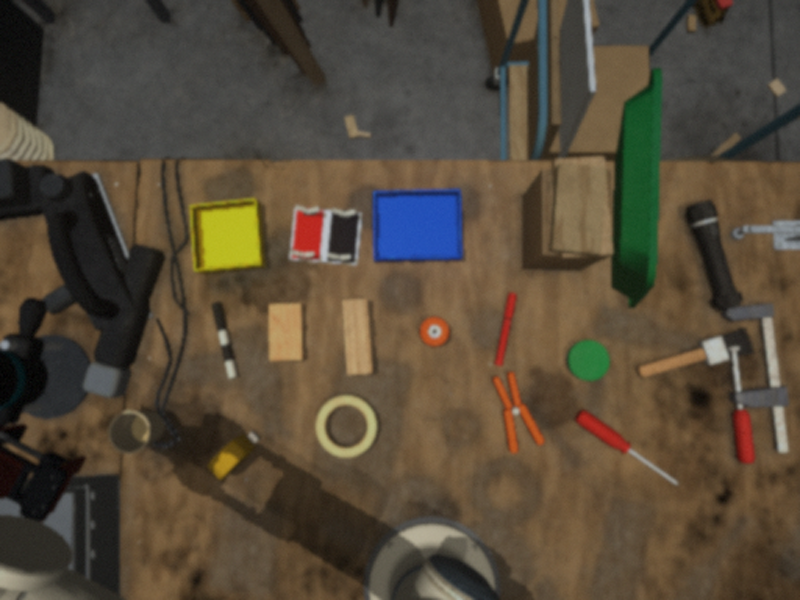

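The two views show the whole scene. In the top view (800x600): bin (226,235), rest (326,235), tray (418,226), black marker (225,340), flat offcut (286,332), thick offcut (358,337), wheel (434,331), red marker (506,328), tin (588,360). I'll enlarge both views.

```bash
cat >> h.py <<'E'
def crop(s,f,u0,v0,u1,v1,k,g=10):
    im=s['frame'][v0:v1,u0:u1,::-1]
    im=cv2.resize(im,None,fx=k,fy=k,interpolation=cv2.INTER_CUBIC)
    im=np.clip(255*(im/255.)**0.7,0,255).astype(np.uint8)
    for u in range((u0//g+1)*g,u1,g):
        x=int((u+.5-u0)*k); cv2.line(im,(x,0),(x,6),(255,255,255),1); cv2.putText(im,str(u),(x-10,16),0,.35,(255,255,255),1)
    for v in range((v0//g+1)*g,v1,g):
        y=int((v+.5-v0)*k); cv2.line(im,(0,y),(6,y),(255,255,255),1); cv2.putText(im,str(v),(8,y+4),0,.35,(255,255,255),1)
    cv2.imwrite(f'pics/{f}.png',im)
E
python3 - <<'E'
from h import *
crop(load('top0'),'ctop',115,115,345,255,3.4)
crop(load('scene0'),'cscene',180,158,320,270,5.3)
E
```

```text
(no output)
```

View pics/ctop.png

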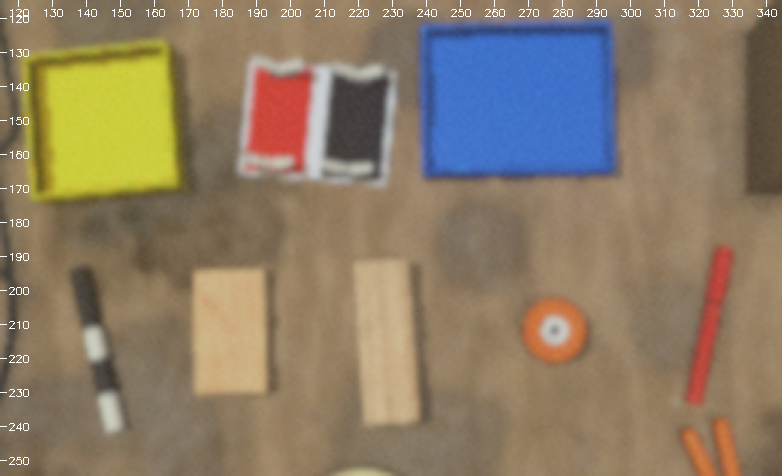

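View pics/cscene.png

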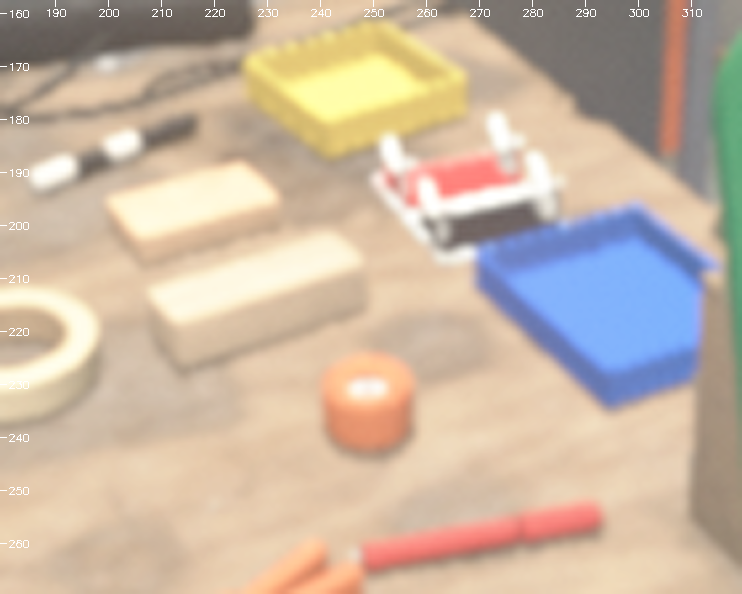

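Top crop: all items are clear, with the grooves running along image-vertical (world x). The scene crop shows the same items with the tray's right corner hidden. Next I'll triangulate the heights and fit the poses.

```bash
cat > m.py <<'E'
from h import *
from scipy.optimize import least_squares
T=load('top0');S=load('scene0')
t=lambda p:(115+p[0]/3.4-.5,115+p[1]/3.4-.5)
c=lambda p:(180+p[0]/5.3-.5,158+p[1]/5.3-.5)
# corresponding points (top, scene); rect model L along x', W
def rect(a,b): return np.array([[a/2,b/2],[a/2,-b/2],[-a/2,-b/2],[-a/2,b/2]])
# order in top: TL(+x,+y), TR(+x,-y), BR, BL
items={
'flat':(rect(.1,.058),[(193,268),(267,269),(270,394),(194,394)],[(240,161),(280,198),(145,238),(107,201)]),
'thick':(rect(.13,.044),[(354,261),(408,261),(421,424),(364,425)],[(333,232),(364,266),(179,322),(149,293)]),
'mblack':(np.array([[.0685,0],[-.0685,0]]),[(82,267),(114,432)],[(195,123),(33,184)]),
'mred':(np.array([[.065,0],[-.065,0]]),[(724,247),(694,404)],[(600,515),(363,558)]),
'wheel':(np.zeros((1,2)),[(555,330)],[(367,382)]),
'bin':(rect(.12,.12),[(24,52),(164,41),(184,187),(32,201)],[(372,22),(467,75),(330,135),(246,63)]),
'tray':(rect(.124,.156),[(421,25),(611,22),(617,176),(424,179)],[(632,203),None,(610,385),(478,253)]),
'rest':(np.array([[.04,.032],[.04,-.032],[-.04,-.032],[-.04,.032]]),[(280,66),(357,72),(347,167),(270,163)],[(495,137),(540,172),(432,197),(388,155)]),
'restbase':(rect(.096,.124),[(250,57),(397,69),(385,186),(238,174)],[None]*4),
}
res={}
for n,(M,a,b) in items.items():
    obs=[(m,s,f(p)) for m,p,q in zip(M,a,b) for s,f,p in ((T,t,p),(S,c,q)) if p is not None]
    zz=[tri([(T,*t(p)),(S,*c(q))])[2] for p,q in zip(a,b) if q is not None]
    def F(x):
        C,s_=np.cos(x[3]),np.sin(x[3])
        return np.concatenate([proj(s,[x[0]+C*m[0]-s_*m[1],x[1]+s_*m[0]+C*m[1],x[2]])-p for m,s,p in obs])
    x0=np.append(at(T,*np.mean([t(p) for p in a],0),.02),0)
    if n=='restbase':
        o=least_squares(lambda y:F([y[0],y[1],.005,y[2]]),[x0[0],x0[1],0]).x; o=np.array([o[0],o[1],.005,o[2]])
    else: o=least_squares(F,x0).x
    res[n]=o
    print(n,'z tri',np.round(zz,3),'fit xyz',o[:3].round(4),'yaw %.1f'%np.degrees(o[3]),'res',F(o).round(1))
    print('   top pts at z:',[at(T,*t(p),o[2])[:2].round(3).tolist() for p in a])
pickle.dump(res,open('res.pkl','wb'))
E
python3 m.py
```

```text
flat z tri [0.021 0.022 0.022 0.018] fit xyz [0.4302 0.2598 0.021 ] yaw 2.9 res [ 0.6  0.4  0.1  0.3 -0.3 -0.7 -0.4  0.1 -0.4 -1.  -1.3 -0.1  0.8 -0.3
 -0.6 -0.3]
   top pts at z: [[0.48, 0.293], [0.48, 0.233], [0.379, 0.227], [0.378, 0.289]]
thick z tri [0.031 0.029 0.034 0.03 ] fit xyz [0.4232 0.1328 0.0309] yaw 4.9 res [ 0.2  0.1 -0.7  0.2  0.5 -1.1  0.1 -0.5 -0.2 -1.  -0.9  0.6  0.3 -0.2
 -1.3 -0.2]
   top pts at z: [[0.486, 0.161], [0.487, 0.118], [0.358, 0.105], [0.356, 0.15]]
mblack z tri [0.006 0.007] fit xyz [0.4143 0.3722 0.0066] yaw 13.7 res [ 0.1 -0.1 -0.4 -0.   0.2 -0.7 -0.8 -0. ]
   top pts at z: [[0.48, 0.389], [0.346, 0.356]]
mred z tri [0.007 0.008] fit xyz [ 0.4415 -0.126   0.0071] yaw -11.1 res [ 0.3 -0.5 -0.4 -0.1  0.1 -0.4 -0.5  0.2]
   top pts at z: [[0.504, -0.138], [0.377, -0.113]]
wheel z tri [0.031] fit xyz [ 0.4344 -0.0005  0.0309] yaw 0.0 res [ 0.2 -0.4 -0.4  0. ]
   top pts at z: [[0.433, -0.0]]
bin z tri [0.03  0.032 0.02  0.027] fit xyz [0.6004 0.3713 0.0272] yaw 7.3 res [-0.2  1.2  0.7  0.5  1.  -0.6 -0.3  1.2 -1.  -1.3 -0.9 -1.9  0.8 -0.4
 -1.1  0.2]
   top pts at z: [[0.656, 0.438], [0.666, 0.322], [0.545, 0.301], [0.532, 0.425]]
tray z tri [0.026 0.018 0.025] fit xyz [0.6218 0.0305 0.0223] yaw 2.0 res [ 0.3  0.4  0.2  1.   0.5 -0.2  0.1 -1.3 -1.1 -1.2  0.1 -0.9 -1.8  0.7]
   top pts at z: [[0.682, 0.111], [0.686, -0.044], [0.559, -0.049], [0.555, 0.107]]
rest z tri [0.031 0.035 0.033 0.035] fit xyz [0.6022 0.1965 0.0336] yaw -3.3 res [-0.5  0.1  0.7 -0.8 -0.1 -0.2 -0.   0.3  0.5  0.5 -0.5  0.2 -0.1  0.1
  0.6  0.2]
   top pts at z: [[0.644, 0.225], [0.64, 0.162], [0.562, 0.168], [0.564, 0.23]]
restbase z tri [] fit xyz [0.6049 0.1972 0.005 ] yaw -4.2 res [-0.1  0.5 -0.   0.5  0.3 -0.4 -0.1 -0.6]
   top pts at z: [[0.659, 0.255], [0.65, 0.132], [0.551, 0.14], [0.56, 0.262]]
```

Heights agree with the text. Two clearances shape the plan. Open fingers measure 115 mm, so in the bin I'll turn the gripper 45°, and in the tray I'll release above the rim. At the rest I'll tilt the hand so it clears the tray and the other marker. The wheel goes first.

```bash
cat >> h.py <<'E'
from scipy.spatial.transform import Rotation as Ro
def pose(tip,yaw,roll=180):
    R=Ro.from_euler('xyz',[roll,0,yaw],degrees=True).as_matrix()
    return np.array(tip,float)-.182*R[:,2],[roll,0,yaw],R
def say(m):
    s=r.sense(); R=Ro.from_euler('xyz',s['orientation'],degrees=True).as_matrix()
    print(m,'t%.1f tip'%s['clock'],(np.array(s['tcp_pos'])+.182*R[:,2]).round(4),'open %.4f F %.1f'%(s['opening'],s['gripper_force']),np.round(s['contact_force'],1),'q',np.round(s['joints'],0))
def pick(xy,z,yaw,sq,up=.12):
    p,o,_=pose([*xy,.08],yaw); r.reach(p,o)
    p,o,_=pose([*xy,z],yaw); r.servo_line(p,speed=.12); say('down')
    r.grab(sq); say('grab')
    p,o,_=pose([*xy,up],yaw); r.servo_line(p,speed=.2); say('up')
def place(tip,yaw,roll=180,up=.12,dn=.08):
    tip=np.array(tip,float); p,o,_=pose(tip+[0,0,up-tip[2]],yaw,roll); r.reach(p,o)
    p,o,R=pose(tip,yaw,roll); r.servo_line(p,speed=dn); r.wait(.2); say('placed')
    r.let_go(); r.wait(.2); say('open')
    r.servo_line(p-R[:,2]*.1,speed=.2)
E
python3 - <<'E'
from h import *
pick((.4342,-.0005),.006,180,25)
place((.600,.371,.0115),142)
E
```

```text
down t3.0 tip [ 4.346e-01 -4.000e-04  6.600e-03] open 0.0879 F 0.0 [1.1 0.8 0.7] q [ -5. -17. 114.  -0.  84. -95.]
grab t3.6 tip [ 0.4343 -0.0005  0.0061] open 0.0510 F 25.0 [-0.2  0.2  1.6] q [ -5. -17. 114.   0.  84. -95.]
up t4.4 tip [ 0.4337 -0.0005  0.1186] open 0.0510 F 25.0 [-0.6  0.1 -0.1] q [ -5. -21. 105.   0.  96. -95.]
placed t7.6 tip [0.6002 0.3711 0.012 ] open 0.0511 F 25.0 [ 0.6 -0.2 -0.8] q [ 29.  24.  70.  -0.  86. -23.]
open t8.5 tip [0.6    0.371  0.0115] open 0.0879 F 0.0 [ 0.6 -0.   0.4] q [ 29.  24.  70.  -0.  86. -23.]
```

```bash
python3 - <<'E'
from h import *
def marker(xy,yaw,h,g,roll):
    z=.0025
    pick(xy,z,180+yaw,20)
    _,_,R=pose([0,0,0],176.1,roll)
    place(np.array(g)+[0,0,.001]+R[:,2]*(h-z),176.1,roll)
marker((.4143,.3722),13.7,.0085,(.6018,.165,.0315),188)
s=snap('top','top1'); crop(s,'c1',115,115,265,215,5)
E
```

```text
down t10.8 tip [0.4148 0.3722 0.0025] open 0.0875 F 0.0 [-0.4  0.4 -0.1] q [ 38.   3.  96.  -0.  82. -65.]
grab t11.9 tip [0.4143 0.3722 0.0025] open 0.0154 F 19.9 [-0.6  0.1  0.3] q [ 38.   3.  96.  -0.  82. -65.]
up t12.6 tip [0.4139 0.3719 0.1186] open 0.0158 F 19.9 [ 0.4 -0.3 -0.4] q [ 38.  -1.  88.  -0.  94. -65.]
placed t15.2 tip [0.602  0.1643 0.027 ] open 0.0155 F 19.9 [-0.5 -0.5 -0.2] q [ 16.  14.  81.  -8.  88. -69.]
open t16.6 tip [0.6017 0.1641 0.0265] open 0.0879 F 0.0 [-0.1  1.   0.4] q [ 16.  14.  81.  -8.  88. -69.]
```

View pics/c1.png

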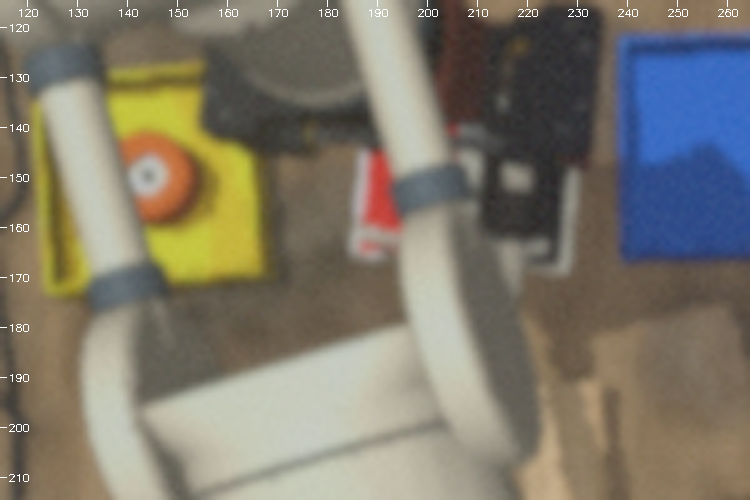

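The picture shows the wheel flat in the bin near pixel (144,150); the arm hides the rest. Next is the red marker, after which I'll look again with the arm over the offcuts.

```bash
python3 - <<'E'
from h import *
p,o,_=pose([.50,.02,.2],180); r.reach(p,o)
z=.0025
pick((.4415,-.126),z,180-11.1,20)
_,_,R=pose([0,0,0],176.1,198)
place(np.array([.6062,.229,.0305])+[0,0,.001]+R[:,2]*(.0075-z),176.1,198)
p,o,_=pose([.4232,.1328,.15],180+4.9); r.reach(p,o)
s=snap('top','top2'); crop(s,'c2',115,105,265,215,5)
s=snap('scene','scene2'); crop(s,'c3',180,158,320,270,5.3)
say('')
E
```

```text
down t19.7 tip [ 0.4422 -0.126   0.0034] open 0.0879 F 0.0 [ 0.  -0.5 -0. ] q [-20. -13. 110.   0.  83. -99.]
grab t20.8 tip [ 0.4415 -0.126   0.0025] open 0.0133 F 20.0 [ 0.9 -0.1  0.3] q [-20. -13. 110.   0.  83. -99.]
up t21.6 tip [ 0.441  -0.1258  0.1187] open 0.0133 F 20.0 [ 0.4  0.8 -1. ] q [-20. -17. 102.  -0.  95. -99.]
placed t24.6 tip [0.6063 0.2276 0.0273] open 0.0137 F 20.0 [-0.6 -0.1 -1. ] q [ 26.  24.  71. -16.  95. -60.]
open t26.0 tip [0.6061 0.2275 0.0267] open 0.0877 F 0.0 [-0.4  0.7  0.9] q [ 26.  24.  71. -16.  95. -60.]
 t27.6 tip [0.4238 0.1332 0.1494] open 0.0877 F 0.0 [-0.4  0.4  0.8] q [ 13. -19. 101.  -0.  99. -82.]
```

View pics/c2.png

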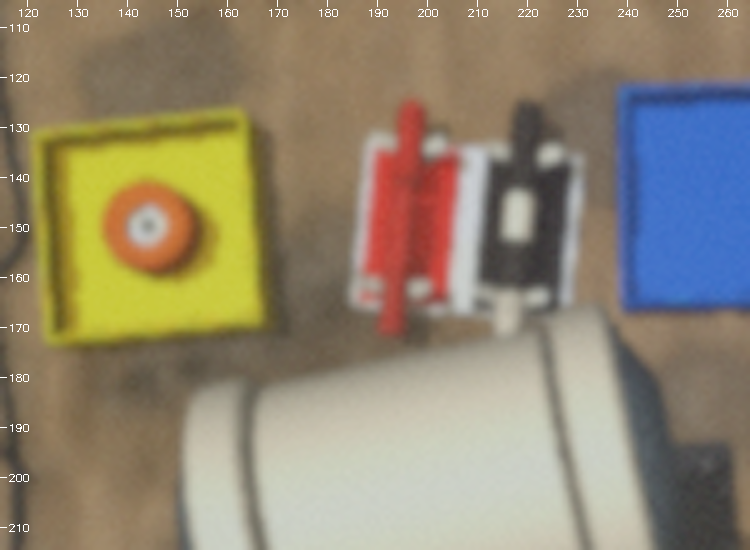

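View pics/c3.png

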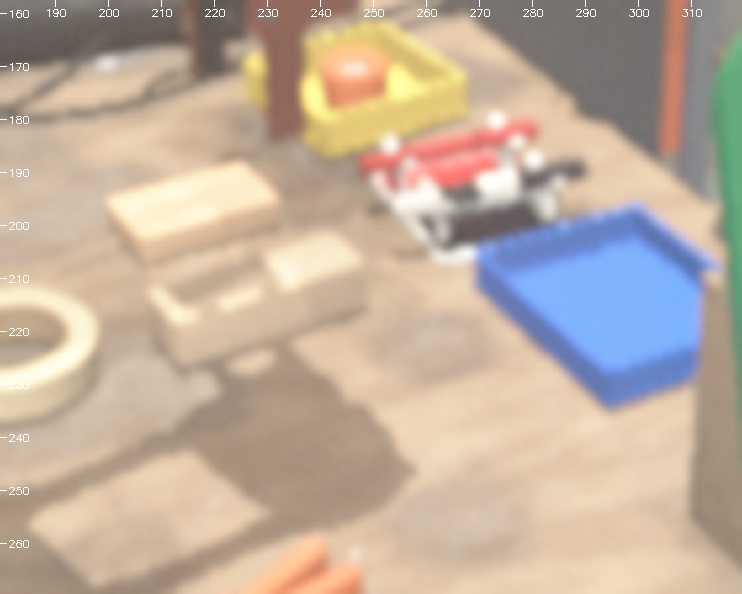

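The markers sit in their grooves and the wheel is flat in the bin. The arm hides the black marker's lower end near (215,171), so I'll move aside to check centring before the next pick.

```bash
python3 - <<'E'
from h import *
p,o,_=pose([.43,-.1,.2],180); r.reach(p,o)
s=snap('top','top3'); crop(s,'c4',180,118,236,178,10,5)
for n,g,L in(('red',(.6062,.229,.0305),.13),('black',(.6018,.165,.0315),.137)):
    for e in(1,-1):
        a=np.radians(-3.9); print(n,e,proj(s,np.array(g)+e*L/2*np.array([np.cos(a),np.sin(a),0])).round(1))
E
```

```text
red 1 [197.4 124.7]
red -1 [192.8 170.9]
black 1 [220.4 125.1]
black -1 [215.8 174. ]
```

View pics/c4.png

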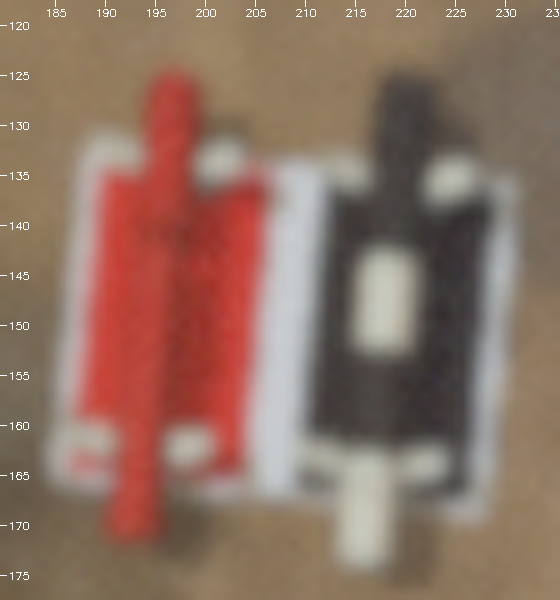

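Both markers rest in both notches. Their midpoints (red v≈148, black v≈149.5) lie within about 1 px (under 3 mm) of the notch midpoints. Next is the flat offcut, released just above the tray rim.

```bash
python3 - <<'E'
from h import *
pick((.4298,.2600),.0145,182.9,25)
place((.621,.031,.0278),92)
p,o,_=pose([.4232,.1328,.12],180+4.9); r.reach(p,o)
s=snap('top','top4'); crop(s,'c5',225,110,305,180,8,5)
s=snap('scene','scene4'); crop(s,'c6',225,155,325,245,6.6); say('')
E
```

```text
down t30.7 tip [0.4303 0.2599 0.0152] open 0.0880 F 0.0 [ 0.6 -0.1  0.3] q [ 27.  -6. 103.  -0.  83. -66.]
grab t31.3 tip [0.43   0.2602 0.0149] open 0.0574 F 25.0 [-0.9 -0.3  1.9] q [ 27.  -6. 103.   0.  83. -66.]
up t32.0 tip [0.4294 0.2597 0.1187] open 0.0577 F 25.0 [-0.1 -0.  -1.3] q [ 27. -10.  96.  -0.  94. -66.]
placed t34.6 tip [0.6213 0.031  0.0284] open 0.0577 F 25.0 [-0.5 -0.3 -1. ] q [-0. 11. 84.  0. 85. -2.]
open t35.5 tip [0.621  0.031  0.0278] open 0.0877 F 0.0 [-0.1  0.2 -0.3] q [-0. 11. 84. -0. 85. -2.]
 t37.5 tip [0.4235 0.1326 0.1196] open 0.0875 F 0.0 [ 0.2 -0.1 -0.3] q [ 13. -19. 103.  -0.  96. -82.]
```

View pics/c5.png

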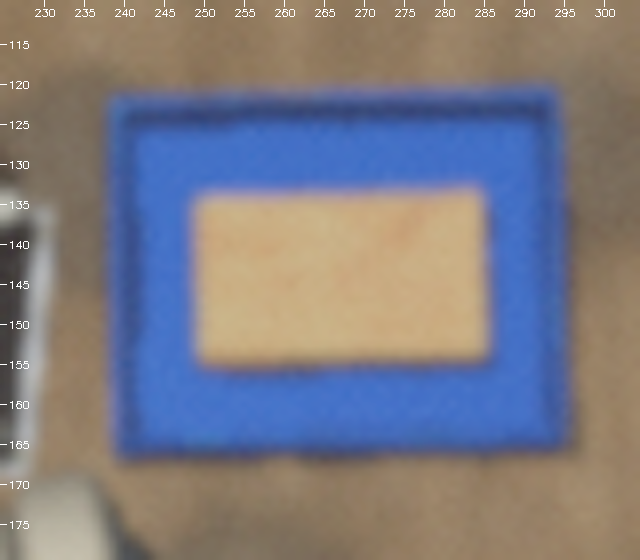

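View pics/c6.png

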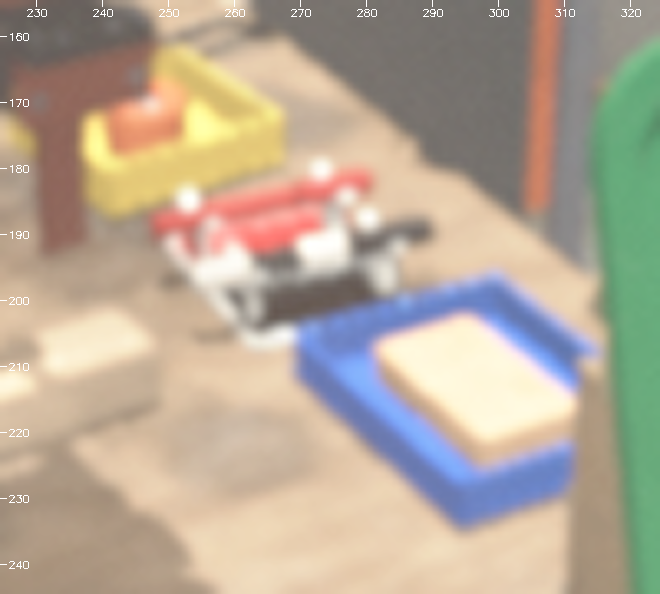

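The flat offcut lies flat in the tray, with its centre about 0.4 px (1 mm) from the tray's. I'll place the thick one on its measured centre.

```bash
python3 - <<'E'
from h import *
s=load('top4'); P=np.array([at(s,225+x/8-.5,110+y/8-.5,.025) for x,y in [(193,193),(484,188),(491,361),(198,367)]])
c=P.mean(0); d=(P[0]+P[3]-P[1]-P[2]); yaw=np.degrees(np.arctan2(d[1],d[0])); print(c,yaw)
c=(c[:2]+[.621,.031])/2
pick((.4232,.1328),.0075,184.9,25)
place((*c,.0335),92)
p,o,_=pose([.45,.2,.25],180); r.reach(p,o)
s=snap('top','top5'); crop(s,'c7',225,110,305,180,8,5)
s=snap('scene','scene5'); crop(s,'c8',205,155,325,250,6); say('')
E
```

```text
[0.61921481 0.03037221 0.025     ] 91.62721205269764
down t38.5 tip [0.4238 0.133  0.0086] open 0.0877 F 0.0 [-0.5 -0.  -0.1] q [ 13. -16. 112.  -0.  84. -82.]
grab t39.3 tip [0.4232 0.1328 0.0075] open 0.0439 F 25.0 [-0.4  0.3 -0.4] q [ 13. -16. 112.   0.  84. -82.]
up t40.0 tip [0.4227 0.1327 0.1187] open 0.0439 F 25.0 [0.  0.  0.6] q [ 13. -19. 104.  -0.  96. -82.]
placed t42.7 tip [0.6204 0.0307 0.034 ] open 0.0437 F 25.0 [ 0.3 -0.3 -0.3] q [-0. 11. 84.  0. 86. -2.]
open t43.7 tip [0.6201 0.0307 0.0335] open 0.0877 F 0.0 [-0.2  0.8  0.5] q [-0. 11. 84.  0. 86. -2.]
 t45.6 tip [0.4503 0.1994 0.2484] open 0.0881 F 0.0 [-0.4 -0.2 -0.5] q [ 20. -11.  83.  -0. 108. -70.]
```

View pics/c7.png

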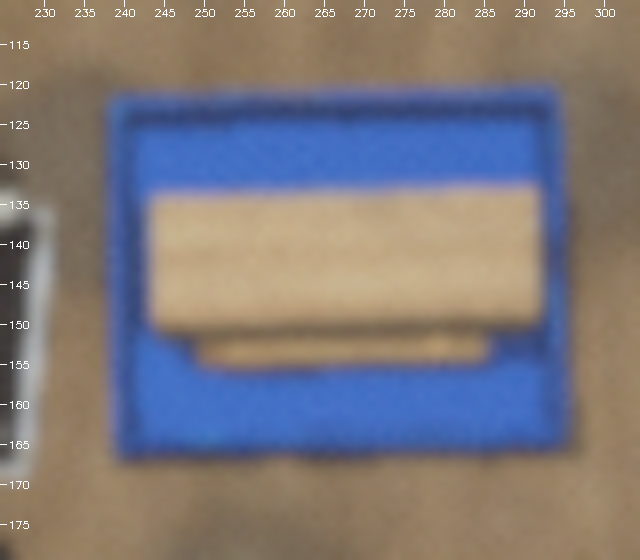

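View pics/c8.png

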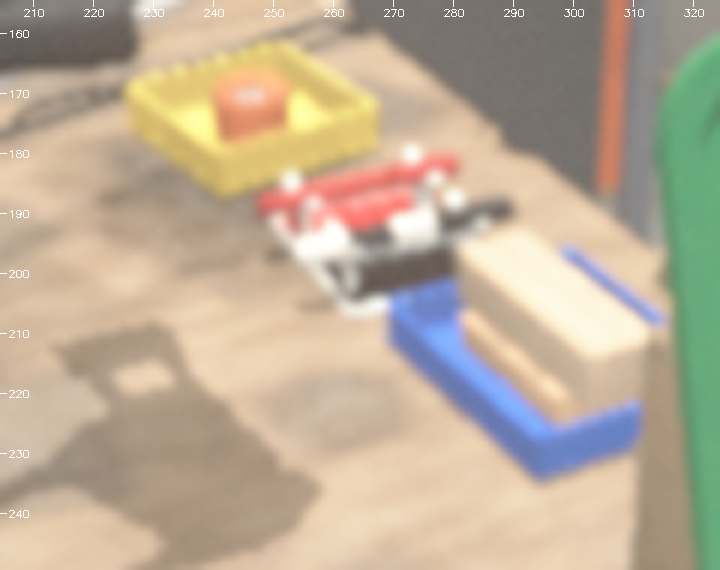

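```bash
python3 - <<'E'
from h import *
s=load('top5'); f=lambda L,z:np.array([at(s,225+x/8-.5,110+y/8-.5,z) for x,y in L]).mean(0)
print('thick',f([(147,195),(540,186),(545,321),(153,331)],.057),'flat',f([(193,193),(484,188),(491,361),(198,367)],.025),'tray',f([(109,97),(558,88),(571,450),(116,460)],.026))
E
```

```text
thick [0.61837691 0.02958302 0.057     ] flat [0.61921481 0.03037221 0.025     ] tray [0.62049069 0.03155735 0.026     ]
```

```bash
python3 -c "
from h import *
r.wait(.5); print(r.hand_in())"
```

```text
the job is handed in; nothing more can be done
None
```

I sorted everything as asked and handed the job in after about 46 s: the last pictures show the wheel flat in the bin, each marker in its own groove to within about 3 mm, the offcuts stacked within about 2 mm of the tray's centre, and I never went near the wax tin.

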